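# Hover a field probe over a chip

### The job

First slide the level fader on the cream control unit to its green line and leave it there. Then take the field probe out of its dock, carry it upright over the wall of the open metal shield box without knocking the box, the board or its parts, and finish holding it still with its red foot about 10 mm above the copper-lidded chip: centred on the chip, long sides parallel to the chip's long sides, touching nothing but the gripper. Leave the jar, the meter and the screwdriver where they are; the job ends with the probe still held in the air.

Things in the scene. Friction and masses are not known exactly. Their poses are not given: they have to be found in the camera images.
- unit: fixed cream control unit, 130 (x) by 170 (y) by 50 mm high; origin at the centre of its underside; the fader track runs along its y axis through the middle of its flat top, 100 mm of travel centred on the origin
- fader (a joint): fader travel in m along the unit's +y, 0 (at y = -50 mm on the unit) to 0.100 (y = +50 mm); needs about 1.5 N (up to 2.5 N when moved briskly) and stays where it is left
- fader_top (a point): centre of the top of the black fader cap, which has a white index line; the cap is 22 (x) by 18 (y) by 34 mm high and stands on the unit's top, so this point is 85 mm above the table
- mark: green line painted across the track on the unit's top, 5 mm wide and 54 mm long; origin at its centre, on the track's middle line at the height of the unit's top; its axes are those of the unit. The fader is set when the cap's middle stands over it. It always lies toward +y from the fader's start, by 20 to 95 mm
- shield: fixed open-topped aluminium shield box, 170 (x) by 150 (y) mm, walls 3 mm thick and 55 mm high, origin at the centre of its underside; a blue circuit board inside, top face 12 mm above the table; a row of five capacitors (16 mm across, tops 48 mm above the table) along x at y = -55 mm
- chip_top (a point): centre of the copper-coloured lid on top of the target chip, 18 mm above the table; the chip is 20 (x) by 30 (y) by 6 mm, so its long sides run along y; fixed on the board. The chips stand in a row, about 50 mm apart in the box's x
- chip: the copper-lidded target chip itself; origin at the centre of its underside, on the board
- chip_b: a black-lidded chip of the same size; origin at the centre of its underside
- chip_c: another black-lidded chip of the same size; origin at the centre of its underside
- probe_center (a point): centre of the field probe, 54 mm above its underside: a loose, rigid, cordless probe of about 0.12 kg, 108 mm tall, with a square grey handle 22 by 22 mm from 10 mm above the underside to the top, on a red foot 24 (x) by 40 (y) by 10 mm; axes are those of the probe, z up along the handle
- probe_face (a point): centre of the flat underside of the probe's red foot (the sensing face); axes are those of the probe, long sides along y
- dock: fixed black dock, 56 (x) by 72 (y) by 12 mm, origin at the centre of its underside; the probe's foot stands loosely in its 32 by 48 mm pocket, floor 6 mm above the table, so the probe is lifted straight up out of it
- jar: loose amber jar, 38 mm across and 70 mm high, upright between dock and shield box, origin at its underside; to be left alone
- meter: loose red hand-held meter, 150 (x) by 75 (y) by 45 mm high with its dial, lying flat, origin at the centre of its underside; to be left alone
- driver: loose yellow screwdriver, 170 mm long, lying; to be left alone

How it is judged:
On the way, in this order (a step that is already met when the one before it is completed fails the run):
1. the fader's middle is set within 5 mm of the green line (y of fader_top in the frame of mark between -0.005 and 0.005 m), for 0.2 s.
2. the probe, held by the fingers, is lifted above the wall of the shield box, the fader still on its line (all of step 1 and height (world z) of probe_face above 0.057 m and contact force between probe and the fingers above 1 N), for 0.2 s.
At the end, for the whole second after the job is handed in: fader within 5 mm of the green line; probe held still by the fingers, face 4 to 17 mm above the copper lid, centred within 7 mm, long sides parallel within 0.17 rad, upright within 0.1 rad, touching no box, board or chip; jar, meter and screwdriver within 20 mm of their start (all of step 1 and z of probe_face in the frame of chip_top between 0.004 and 0.017 m and horizontal distance between probe_face and chip_top below 0.007 m and angle between the y axis of probe_face and the y axis of chip_top, either way round below 0.17 rad and angle between probe_face's own z axis and vertical below 0.1 rad and contact force between probe and the fingers above 2 N and linear speed of probe below 0.02 m/s and contact force between probe and shield below 0.1 N and contact force between probe and chip below 0.1 N and contact force between probe and chip_b below 0.1 N and contact force between probe and chip_c below 0.1 N and distance of each of jar, meter, driver from where it was at the start of the episode below 0.02 m); the arm keeps its last pose, push and grip.
It fails at once if the probe pushes on the shield box, the board, its capacitors or a chip with more than 1 N (contact force between probe and shield above 1 N or contact force between probe and chip above 1 N or contact force between probe and chip_b above 1 N or contact force between probe and chip_c above 1 N).
It fails at once if the probe is tipped by more than 0.5 rad (angle between probe_face's own z axis and vertical above 0.5 rad).
It fails at once if the jar, the meter or the screwdriver is moved by more than 20 mm (distance of any of jar, meter, driver from where it was at the start of the episode above 0.02 m).
It also fails if it takes over 53 s, if anything falls off the work surface, if the arm or the gripper's body presses on something with over 40 N, if the wrist force passes 120 N, or if a joint passes its speed limit or range.

### The arm

A 6-joint arm with a two-finger parallel gripper is mounted at the origin on the work surface. World frame = base frame: x ahead of the robot, y to its left, z up, the work surface at z = 0. Lengths are in m, angles in rad, forces in N, time in s.
With the tool pointing down it reaches from about 0.275 to 0.725 m from the base axis. Payload 5.6 kg.
Tool frame: the origin (TCP) lies at the centre of the arm's flange, where the gripper is bolted on; the fingertips stand 173 mm ahead of it and the grasp point (between the pads) lies 155 mm ahead of it; z points along the fingers, y is the line along which they close (so a half turn about z gives the same grasp; the last joint's range is limited). The gripper opens to 85 mm and grips with 20 to 120 N. Pads are 22 mm wide; open, the fingers measure 114 mm over their backs; the gripper's body (76 mm by 85 mm) begins 54 mm behind the grasp point. The pads swing forward as they close: fully open they stand 13 mm farther back than shut.
Start: joints at [1.455, 0.255, 0.108, 0, -1.424, -0.285], TCP at [0.215, 0.506, 0.405] pointing down, gripper open.
Joint ranges: [-2.95, 2.95], [-1.21, 1.97], [-1.09, 1.5], [-2.87, 1.71], [-2.94, -0.07], [-3.05, 3.05]. Speed limits (rad/s): [2.57, 2.57, 3.14, 3.14, 3.14, 3.14].

### API

Orientations are given as a rotation vector (axis times angle).
In Python, from rig import sensors, vision, job gives the robot as it stands.
- The arm moves only by the tool step_arm, never from a script. Its argument "increments" is a list of rows, each a list of 3 entries, a list of its own where there are three numbers: the shift along the tool's x, y, z scaled (see below), then the turn, a rotation vector about the tool's x, y, z scaled (see below), then the closure in counts, from 0 (fully open) to 255 (shut). A call has 1 to 8 rows; each row is the pose to reach, as a shift and turn from the pose commanded when the call began, along the tool's axes at that moment; what a row does not reach only later rows make up. The controller multiplies each number of a shift by 150 mm and each number of a turn by 90 degrees. A row lasts 1/8 s, in which the tool goes at most 62.5 mm and 10.7 degrees, less where a joint would pass 70% of its speed; a pose out of reach is approached as far as the arm can. A call with a number of a shift or a turn outside -1 to 1 is refused whole. A call with a gripper value outside its range is refused whole. The fingers move at their own pace and stop on an object; "force" is the grip in N (left out, the last holds). Time passes only in rows, so rows that repeat a pose let the fingers close. It gives the time, the measured TCP pose, the force, the opening and the grip force at its end, in the units of the state.
- sensors.state(): the state, without advancing time (a new reading comes with each control period).
- vision.grab_frame(name): name is "side" or "top" or "wrist"; returns a dict with "frame" (384x512x3 uint8, red, green, blue), "range_z" (384x512 float32, m along the optical axis (not along the pixel's ray), 0 where there is no reading), "fovy" (degrees; the focal length in pixels is half the picture's height over the tangent of half this angle, whatever the lens; pixels are square), "cx", "cy" (the principal point, pixels), "k1" (the pictures are not rectified: a ray, as slopes to the right and down, at radius r is drawn at 1 + k1 r^2 times it, then the intrinsics apply), "position" and "rotation" of the camera in the world. Camera axes: x right, y down, z forward; pixel columns grow to the right and rows downward; lengths in m; the calibration is good to about 2 mm. A picture is of the moment at which its call begins.
- job.job_done(): hands the job in; it is judged then, once.
The state is a dict: "clock": time; "qpos": joint angles; "joint_velocities": joint speeds; "effort": joint torques, N m; "position": TCP position; "orientation": TCP orientation; "force": force on the tool from outside, world axes, zero at the start; "torque": the same for the moment, N m; "finger_gap": finger opening in m; "grasp_force": force on a finger pad.
Only numpy, scipy, OpenCV 4.12 (cv2) and the standard library are available. Lean on these libraries where they do the work, as an engineer would, in place of code of your own. Each camera call takes 0.05 s, during which the arm holds its last target. There are 200 camera calls.

## Working session

There is one attempt and no reset: what is moved stays moved. The work goes in short steps, Python scripts to look and compute and a tool call to move; the robot and the scene stay as the last step left them, time stands still between calls to the robot, and variables do not carry over. Pictures are saved under pics/ and viewed, at most 10 in all, crops included, and the job is handed in when it is done.

Besides the shell and the picture viewer there is one more tool, called after "Request:" in YAML: its name, and indented under it one key for each argument. step_arm: Moves the arm, as the interface text tells. Its arguments: {"type":"object","properties":{"increments":{"type":"array"},"force":{"type":"number"}},"required":["increments"]}

```bash
mkdir -p pics
cat > h.py <<'E'
import numpy as np, cv2, pickle
from scipy.spatial.transform import Rotation as R
def rot(f):
    r=np.array(f["rotation"],float)
    if r.shape==(3,3): return r
    return R.from_rotvec(r).as_matrix() if r.size==3 else R.from_quat(r).as_matrix()
def K(f):
    h=f["frame"].shape[0]; fl=h/2/np.tan(np.radians(f["fovy"])/2)
    return fl
def rays(f,uv):
    uv=np.atleast_2d(np.array(uv,float)); fl=K(f)
    d=(uv-[f["cx"],f["cy"]])/fl; s=d.copy()
    for _ in range(20): s=d/(1+f["k1"]*(s**2).sum(1,keepdims=True))
    return np.c_[s,np.ones(len(s))]
def plane(f,uv,z):
    r=rays(f,uv)@rot(f).T; p=np.array(f["position"],float)
    return p+r*((z-p[2])/r[:,2:3])
def cloud(f):
    h,w=f["range_z"].shape
    v,u=np.mgrid[:h,:w]
    r=rays(f,np.c_[u.ravel(),v.ravel()])*f["range_z"].reshape(-1,1)
    return (r@rot(f).T+np.array(f["position"],float)).reshape(h,w,3)
def save(n): 
    from rig import vision
    f=vision.grab_frame(n); return f
E
python3 - <<'E'
from h import *
from rig import sensors
print(sensors.state())
fs={}
for n in("side","top","wrist"):
    f=fs[n]=save(n); cv2.imwrite(f"pics/{n}0.png",f["frame"][:,:,::-1])
    print(n,f["position"],f["rotation"],f["fovy"],f["cx"],f["cy"],f["k1"])
pickle.dump(fs,open("f0.pkl","wb"))
im=np.hstack([cv2.resize(fs["side"]["frame"],(400,300)),cv2.resize(fs["wrist"]["frame"],(400,300))])
cv2.imwrite("pics/sw.png",im[:,:,::-1])
E
```

```text
{'clock': 0.0, 'qpos': array([ 1.45457641e+00,  2.55717523e-01,  1.06993963e-01, -4.87677636e-04,
       -1.42388365e+00, -2.84574611e-01]), 'joint_velocities': array([-0.00044153, -0.00136573,  0.0011446 ,  0.0001627 ,  0.0007582 ,
       -0.00201062]), 'effort': array([-8.40216817e-04, -3.86631739e+01,  2.37943286e+01,  5.36505148e+00,
       -6.06019763e-03, -5.12754468e-06]), 'position': array([0.21446256, 0.50627494, 0.40380487]), 'orientation': array([ 3.07689118e+00, -6.25104452e-01, -5.15540662e-04]), 'force': array([-0.21340991,  0.28258053,  1.1577036 ]), 'torque': array([-0.06751296, -0.03554487, -0.00381073]), 'grasp_force': 0.0, 'finger_gap': 0.08522132230626615}
side [ 0.26925856 -0.62663662  0.89855091] [-2.32771157  0.63524409 -0.22709561] 44.7705851177675 249.26310488604554 189.39408771057032 0.008710133216268458
top [ 0.46306291 -0.00120177  1.17534316] [-2.12748883  2.1600569  -0.11094362] 53.936181825659446 252.5839191855257 189.19095572046083 -0.06507353043276058
wrist [0.27580027 0.48050079 0.37343363] [ 1.64367392 -2.48105408 -0.32861997] 65.95236490458949 259.86554649855054 190.42088013453335 -0.06992963674775145
```

View pics/top0.png

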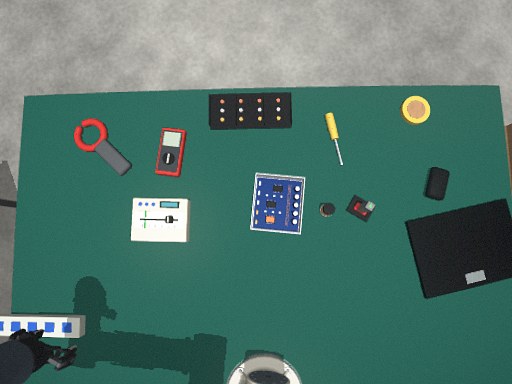

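View pics/sw.png

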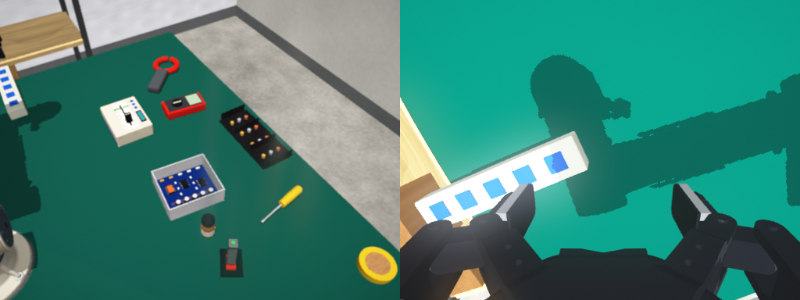

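The top view shows the unit at (160,220), with the fader cap at about (170,219) and the green line at about (145,219). The shield box is at (278,204) with the copper chip near (271,219), the probe and dock are at (363,207), and the jar is at (327,210). I'll measure these coarsely now and refine with the wrist camera.

Run:
```python
from h import *
fs=pickle.load(open("f0.pkl","rb")); f=fs["top"]; im=f["frame"]
hsv=cv2.cvtColor(im,cv2.COLOR_RGB2HSV)
def comp(m,roi,z,name,mn=6):
    mm=np.zeros_like(m,np.uint8); x0,y0,x1,y1=roi; mm[y0:y1,x0:x1]=m[y0:y1,x0:x1]
    c,_=cv2.findContours(mm,cv2.RETR_EXTERNAL,cv2.CHAIN_APPROX_NONE)
    for k in c:
        p=k[:,0,:]
        if len(p)<mn: continue
        w=plane(f,p,z)[:,:2]; r=cv2.minAreaRect(w.astype(np.float32))
        print(name,p.mean(0).round(1),np.round(r[0],4),np.round(r[1],4),round(r[2],1))
H,S,V=[hsv[...,i].astype(int) for i in range(3)]
comp((S<70)&(V>150),(120,185,205,255),.05,"unit",60)
comp((H>45)&(H<90)&(S>90)&(V>90),(135,203,187,238),.05,"mark",4)
comp((V<70),(135,210,187,228),.085,"fader",8)
comp((H>5)&(H<20)&(S>120)&(V>120),(245,205,300,240),.018,"chip")
m=np.zeros(H.shape,bool); c=cloud(f)
m=(c[...,2]>.04)&(c[...,2]<.075)
comp(m,(240,165,312,240),.055,"box",60)
comp((c[...,2]>.085),(335,185,385,225),.114,"probe")
comp((c[...,2]>.05)&(c[...,2]<.09),(315,195,340,220),.07,"jar")
comp((H<8)&(S>120)&(V>80),(345,190,380,225),.016,"foot")
a=cv2.resize(im[185:250,115:205],(540,390),interpolation=cv2.INTER_CUBIC)
b=cv2.resize(fs["side"]["frame"][290:360,270:320],(250,350),interpolation=cv2.INTER_CUBIC)
o=np.zeros((390,800,3),np.uint8); o[:,:540]=a; o[:350,545:795]=b
cv2.imwrite("pics/z1.png",o[:,:,::-1])
```

```text
unit [159.2 219.6] [0.521  0.3084] [0.1706 0.1296] 89.1
mark [144.3 224.3] [0.5063 0.3525] [0.015  0.0031] 1.1
mark [145.  213.5] [0.5394 0.3516] [0.0151 0.    ] 1.2
fader [149.5 219. ] [0.5208 0.3269] [0.0386 0.    ] 89.3
fader [170.4 219.2] [0.52   0.2648] [0.0177 0.0088] 0.7
chip [269.8 218.9] [ 0.5193 -0.0256] [0.0266 0.0161] 79.7
box [277.5 204. ] [ 0.5643 -0.0482] [0.1502 0.1702] 83.7
probe [368.1 206.6] [ 0.5451 -0.3007] [0.0268 0.0277] 56.5
jar [328.5 208.9] [ 0.5447 -0.1966] [0.0322 0.0325] 87.9
foot [359.4 209.3] [ 0.5472 -0.3053] [0.0426 0.0268] 57.6
```

View pics/z1.png

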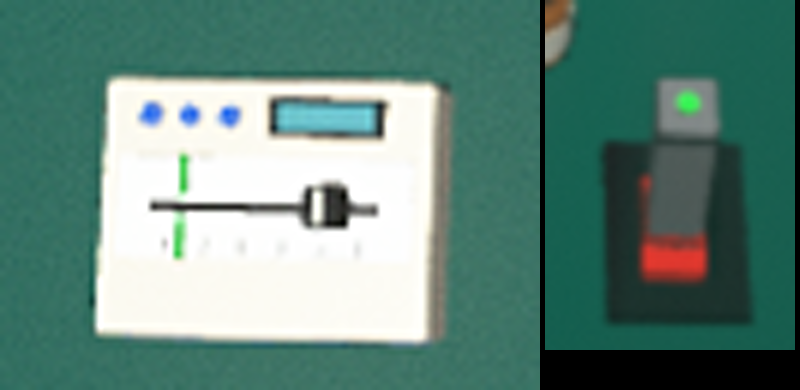

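The crop puts the white index line at the cap's middle, at crop (317,207), which is pixel (167.8,219.5). The green line crosses the track at about (145.2,219). Probe yaw is about -32°, box yaw about -6° and unit yaw about -1°.

```bash
cat >> h.py <<'E'
def go(pos,yaw,s=None):
    """yaw: world angle(deg) of tool y; tool pointing down"""
    from rig import sensors
    s=s or sensors.state()
    Rc=R.from_rotvec(s["orientation"])
    best=None
    for y in (yaw,yaw+180):
        a=np.radians(y); ty=np.array([np.cos(a),np.sin(a),0]); tz=np.array([0,0,-1.]); tx=np.cross(ty,tz)
        t=(Rc.inv()*R.from_matrix(np.c_[tx,ty,tz])).as_rotvec()
        if best is None or np.linalg.norm(t)<np.linalg.norm(best): best=t
    d=Rc.inv().apply(np.array(pos)-s["position"])
    print("t",round(s["clock"],2),"pos",s["position"].round(4),"q",s["qpos"].round(2),"F",s["force"].round(1),"gap",round(s["finger_gap"],4),"gf",round(s["grasp_force"],1))
    print("shift",(d/.15).round(3),"turn",(best/(np.pi/2)).round(3))
E
python3 - <<'E'
from h import *
f=pickle.load(open("f0.pkl","rb"))["top"]
print(plane(f,[[167.8,219.5]],.085),plane(f,[[145,219]],.05))
go([.52,.27,.34],89.1)
E
```

```text
[[0.51865902 0.27273918 0.085     ]] [[0.52279297 0.35126552 0.05      ]]
t 0.15 pos [0.2145 0.5063 0.404 ] q [ 1.45  0.26  0.11 -0.   -1.42 -0.28] F [-0.2 -0.3 -0.2] gap 0.0851 gf 0.0
shift [2.49  0.655 0.428] turn [ 0.001  0.    -0.245]
```

Request:
step_arm:
  increments:
    - [[0.33, 0.09, 0.13], [0, 0, 0], 0]
    - [[0.66, 0.18, 0.26], [0, 0, 0], 0]
    - [[1, 0.26, 0.4], [0, 0, 0], 0]
    - [[1, 0.26, 0.4], [0, 0, 0], 0]

```text
clock: 0.65
position: [0.3392, 0.4096, 0.3426]
orientation: [3.073, -0.631, -0.002]
force: [-0.6, 0.7, -0.0]
finger_gap: 0.0851
grasp_force: 0.0
```

Request:
step_arm:
  increments:
    - [[0.33, 0.09, 0], [0, 0, 0], 0]
    - [[0.66, 0.18, 0], [0, 0, 0], 0]
    - [[1, 0.26, 0], [0, 0, 0], 0]
    - [[1, 0.26, 0], [0, 0, 0], 0]

```text
clock: 1.15
position: [0.4621, 0.3162, 0.3446]
orientation: [3.077, -0.631, 0.0]
force: [-0.1, -0.3, -0.5]
finger_gap: 0.0854
grasp_force: 0.0
```

Request:
step_arm:
  increments:
    - [[0.25, 0.07, 0], [0, 0, -0.1], 0]
    - [[0.49, 0.13, 0.03], [0, 0, -0.2], 0]
    - [[0.49, 0.13, 0.03], [0, 0, -0.245], 0]
    - [[0.49, 0.13, 0.03], [0, 0, -0.245], 0]
    - [[0.49, 0.13, 0.03], [0, 0, -0.245], 0]

```text
clock: 1.78
position: [0.5198, 0.2718, 0.3404]
orientation: [-3.141, 0.025, -0.0]
force: [-0.4, 0.4, -0.2]
finger_gap: 0.0854
grasp_force: 0.0
```

Run:
```python
from h import *
f=save("wrist"); pickle.dump(f,open("w1.pkl","wb")); cv2.imwrite("pics/w1.png",f["frame"][:,:,::-1])
go([.52,.27,.34],89.1)
```

```text
t 1.82 pos [0.5199 0.2717 0.3404] q [ 0.75  0.35  0.08 -0.   -1.3   0.81] F [-0.  -0.6 -0.3] gap 0.0854 gf 0.0
shift [0.001 0.011 0.003] turn [-0. -0. -0.]
```

View pics/w1.png

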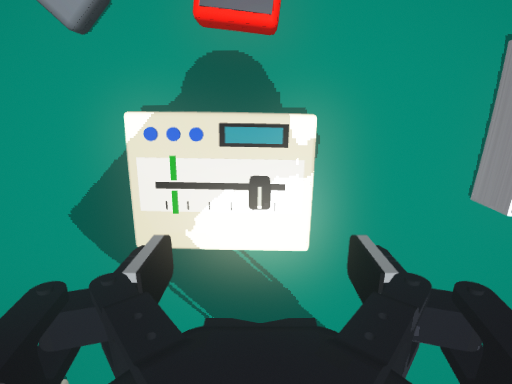

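The wrist picture shows the cap at cols 249–270, rows 176–209, with its index line near (260,197). The green line's halves are at (173,167) and (175,202).

Run:
```python
from h import *
f=pickle.load(open("w1.pkl","rb")); im=f["frame"]
hsv=cv2.cvtColor(im,cv2.COLOR_RGB2HSV).astype(int); H,S,V=[hsv[...,i] for i in range(3)]
g=(H>45)&(H<75)&(S>150); roi=np.zeros(g.shape,bool); roi[150:220,160:190]=1
v,u=np.nonzero(g&roi); w=plane(f,np.c_[u,v],.05)
print("mark",w.mean(0),w.min(0),w.max(0),np.polyfit(w[:,0],w[:,1],1), len(v))
c=cloud(f); P=c[170:220,240:280].reshape(-1,3); t=P[(P[:,2]>.078)&(P[:,2]<.092)]
print("cap top",len(t),t.min(0),t.max(0),np.median(t,0))
r=slice(185,209); sub=(V[185:209,252:268]>90); 
cap=(V<95); cap[:174]=0;cap[214:]=0;cap[:,:244]=0;cap[:,276:]=0
for row in range(174,214,3): print(row,V[row,244:277:2])
U=c[115:245,130:310].reshape(-1,3); U=U[(U[:,2]>.045)&(U[:,2]<.056)]
print("unit",cv2.minAreaRect(U[:,:2].astype(np.float32)),np.median(U[:,2]))
```

```text
mark [0.52308314 0.35057601 0.05      ] [0.49635138 0.34777995 0.05      ] [0.54807256 0.35343518 0.05      ] [-0.03238048  0.36751369] 220
cap top 602 [0.50925901 0.26366291 0.07821235] [0.5313756  0.28153612 0.08703502] [0.52143606 0.2726305  0.08483938]
174 [245 245 246 246 246 244 244 244 246 246 246 246 246 246 246 246 246]
177 [246 246 246 185  90  90  90  90  92  91  91  92  93 245 246 248 255]
180 [246 245 245 102  92  93  94  93  94  94  95  96  95 229 248 255 255]
183 [171 170 167  96  96  97  96  97  98  98  99  99  99 240 255 255 255]
186 [104 104 101 100 101 102 102 124 134 109 103 103 104 105 116 116 115]
189 [131 131 113 103 105 104 106 223 237 115 106 106 106 110 134 136 134]
192 [255 255 246 106 108 107 108 222 237 117 110 109 109 145 255 255 255]
195 [255 255 246 110 111 110 111 224 238 120 112 112 112 199 255 255 255]
198 [255 255 246 111 112 113 113 231 238 121 114 114 114 200 255 255 255]
201 [255 255 247 114 114 115 116 231 238 116 116 116 118 245 255 255 255]
204 [255 255 247 116 117 117 118 231 239 119 124 126 123 245 255 227 255]
207 [255 255 254 121 119 124 126 255 255 127 127 127 125 255 255 227 255]
210 [255 255 255 255 251 255 255 255 255 255 255 255 255 255 255 229 255]
213 [255 255 255 255 255 255 255 255 255 255 255 255 255 255 255 255 255]
unit ((0.5235493779182434, 0.3090902268886566), (0.16943712532520294, 0.12215495854616165), 89.34212493896484) 0.05058314593618185
```

Request:
step_arm:
  increments:
    - [[0.004, -0.007, 0.35], [0, 0, 0], 0]
    - [[0.004, -0.007, 0.6], [0, 0, 0], 0]
    - [[0.004, -0.007, 0.735], [0, 0, 0], 0]
    - [[0.004, -0.007, 0.735], [0, 0, 0], 100]
    - [[0.004, -0.007, 0.735], [0, 0, 0], 160]
    - [[0.004, -0.007, 0.735], [0, 0, 0], 255]
    - [[0.004, -0.007, 0.735], [0, 0, 0], 255]
    - [[0.004, -0.007, 0.735], [0, 0, 0], 255]
  force: 20

```text
clock: 2.82
position: [0.5213, 0.2722, 0.2311]
orientation: [-3.14, 0.025, -0.002]
force: [-1.9, 0.7, 6.4]
finger_gap: 0.0178
grasp_force: 24.1
```

Run:
```python
from h import *
go([.5218,.3506,.230],89.1)
```

```text
t 2.83 pos [0.5213 0.2722 0.2311] q [ 0.75  0.44 -0.09  0.   -1.05  0.81] F [-1.9  0.7  6.4] gap 0.0178 gf 24.1
shift [-0.005 -0.522  0.008] turn [-0.001 -0.001 -0.   ]
```

Request:
step_arm:
  increments:
    - [[0, -0.05, -0.01], [0, 0, 0], 255]
    - [[0, -0.14, -0.01], [0, 0, 0], 255]
    - [[0.0, -0.24, -0.01], [0, 0, 0], 255]
    - [[0.001, -0.34, -0.01], [0, 0, 0], 255]
    - [[0.001, -0.43, -0.01], [0, 0, 0], 255]
    - [[0.002, -0.5, -0.01], [0, 0, 0], 255]
    - [[0.002, -0.522, -0.01], [0, 0, 0], 255]
    - [[0.002, -0.522, -0.01], [0, 0, 0], 255]

```text
clock: 3.82
position: [0.5237, 0.3511, 0.2312]
orientation: [-3.141, 0.025, -0.004]
force: [6.3, 0.5, -4.2]
finger_gap: 0.018
grasp_force: 23.2
```

Request:
step_arm:
  increments:
    - [[0, 0, 0], [0, 0, 0], 255]
    - [[0, 0, 0], [0, 0, 0], 180]
    - [[0, 0, 0], [0, 0, 0], 100]
    - [[0, 0, 0], [0, 0, 0], 0]
    - [[0, 0, -0.1], [0, 0, 0], 0]
    - [[0, 0, -0.4], [0, 0, 0], 0]
    - [[0, 0, -0.73], [0, 0, 0], 0]
    - [[0, 0, -0.73], [0, 0, 0], 0]

```text
clock: 4.82
position: [0.5234, 0.3506, 0.3476]
orientation: [-3.134, 0.024, -0.014]
force: [-0.4, 1.2, -1.4]
finger_gap: 0.0857
grasp_force: 0.0
```

Run:
```python
from h import *
f=save("wrist"); pickle.dump(f,open("w2.pkl","wb")); im=f["frame"]
a=cv2.resize(im[100:260,100:340],(720,480)); cv2.imwrite("pics/w2.png",a[:,:,::-1])
hsv=cv2.cvtColor(im,cv2.COLOR_RGB2HSV).astype(int); H,S,V=[hsv[...,i] for i in range(3)]
v,u=np.nonzero((H>45)&(H<75)&(S>150)&(np.arange(512)>140)&(np.arange(512)<340)&(np.arange(384)[:,None]>120)&(np.arange(384)[:,None]<300)); w=plane(f,np.c_[u,v],.05)
w=w[(abs(w[:,0]-.522)<.035)&(abs(w[:,1]-.35)<.02)]
print("mark",len(w),w.mean(0),w.min(0),w.max(0))
c=cloud(f).reshape(-1,3); t=c[(c[:,2]>.078)&(c[:,2]<.092)&(abs(c[:,0]-.52)<.03)&(abs(c[:,1]-.35)<.03)]
print("cap",len(t),t.min(0),t.max(0))
go([.545,-.30,.40],57)
```

```text
mark 88 [0.53151358 0.34946155 0.05      ] [0.4958554  0.34767154 0.05      ] [0.54883598 0.35205791 0.05      ]
cap 559 [0.51179454 0.342357   0.07818474] [0.53400158 0.36008022 0.08794286]
t 4.88 pos [0.5228 0.3504 0.3445] q [ 0.84  0.43  0.21  0.   -1.34  0.72] F [-0.4 -0.3 -0.3] gap 0.0855 gf 0.0
shift [ 0.218  4.331 -0.388] turn [-0.004 -0.002  0.357]
```

View pics/w2.png

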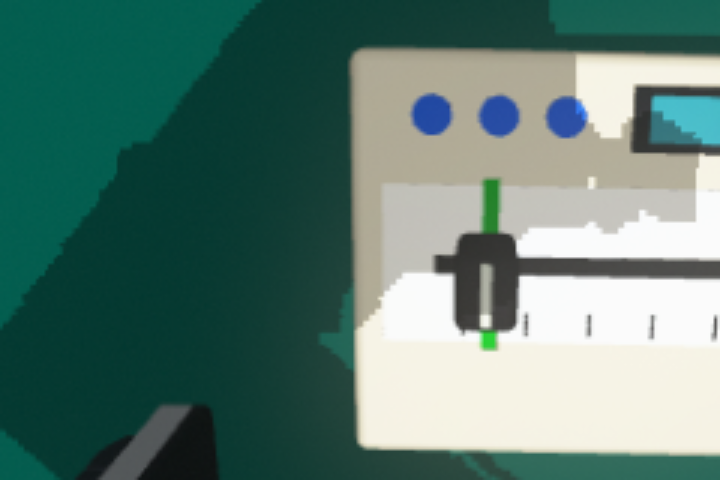

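The cap top is centred at y=0.351 and the mark at 0.350, so the fader is set. Next is the probe.

Request:
step_arm:
  increments:
    - [[0.02, 0.33, -0.1], [0, 0, 0], 0]
    - [[0.03, 0.66, -0.2], [0, 0, 0], 0]
    - [[0.05, 1, -0.26], [0, 0, 0], 0]
    - [[0.05, 1, -0.26], [0, 0, 0], 0]

```text
clock: 5.38
position: [0.5276, 0.1972, 0.3811]
orientation: [-3.141, 0.03, -0.002]
force: [-0.2, 0.9, 0.2]
finger_gap: 0.0852
grasp_force: 0.0
```

Request:
step_arm:
  increments:
    - [[0.02, 0.33, 0], [0, 0, 0], 0]
    - [[0.03, 0.66, 0], [0, 0, 0], 0]
    - [[0.05, 1, 0], [0, 0, 0], 0]
    - [[0.05, 1, 0], [0, 0, 0], 0]

```text
clock: 5.88
position: [0.5326, 0.0478, 0.3795]
orientation: [3.141, -0.03, -0.002]
force: [-0.8, -0.0, -0.0]
finger_gap: 0.0855
grasp_force: 0.0
```

Request:
step_arm:
  increments:
    - [[0.02, 0.33, 0], [0, 0, 0], 0]
    - [[0.03, 0.66, 0], [0, 0, 0], 0]
    - [[0.05, 1, 0], [0, 0, 0], 0]
    - [[0.05, 1, 0], [0, 0, 0], 0]

```text
clock: 6.38
position: [0.538, -0.1017, 0.3791]
orientation: [3.141, -0.03, -0.003]
force: [0.7, 0.5, 0.4]
finger_gap: 0.0853
grasp_force: 0.0
```

Request:
step_arm:
  increments:
    - [[0.02, 0.33, 0], [0, 0, 0.1], 0]
    - [[0.03, 0.66, 0], [0, 0, 0.2], 0]
    - [[0.05, 1, 0], [0, 0, 0.3], 0]
    - [[0.05, 1, 0], [0, 0, 0.355], 0]
    - [[0.05, 1, 0], [0, 0, 0.355], 0]

```text
clock: 7.0
position: [0.5436, -0.2493, 0.3791]
orientation: [-3.013, 0.887, 0.002]
force: [0.6, 0.2, -0.5]
finger_gap: 0.0855
grasp_force: 0.0
```

Run:
```python
from h import *
f=save("wrist"); pickle.dump(f,open("w3.pkl","wb")); im=f["frame"]; cv2.imwrite("pics/w3.png",im[:,:,::-1])
c=cloud(f).reshape(-1,3); t=c[(c[:,2]>.105)&(c[:,2]<.125)&(abs(c[:,0]-.545)<.05)&(abs(c[:,1]+.3)<.05)]
if len(t): print("top",len(t),np.median(t,0),cv2.minAreaRect(t[:,:2].astype(np.float32)))
hsv=cv2.cvtColor(im,cv2.COLOR_RGB2HSV).astype(int); H,S,V=[hsv[...,i] for i in range(3)]
m=((H<8)|(H>172))&(S>130)&(V>70); C=cloud(f); m&=(abs(C[...,0]-.545)<.05)&(abs(C[...,1]+.3)<.05)
v,u=np.nonzero(m); w=plane(f,np.c_[u,v],.016)
if len(w): print("foot",len(w),np.median(C[m],0),cv2.minAreaRect(w[:,:2].astype(np.float32)))
go([.545,-.30,.249],57)
```

```text
top 836 [ 0.54825515 -0.30683498  0.11407491] ((0.5472502708435059, -0.3073959946632385), (0.023152150213718414, 0.02235017903149128), 57.86245346069336)
foot 291 [ 0.55492986 -0.29676449  0.01628649] ((0.5470382571220398, -0.30693596601486206), (0.04017123952507973, 0.0244433656334877), 57.47425079345703)
t 7.05 pos [ 0.5435 -0.249   0.3794] q [-0.17  0.36  0.19 -0.   -1.4   1.17] F [1.  1.  0.5] gap 0.0855 gf 0.0
shift [0.193 0.281 0.869] turn [-0.     0.001  0.003]
```

View pics/w3.png

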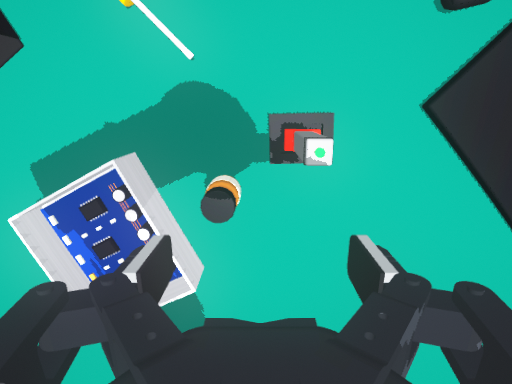

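The picture shows the handle top at (320,152) above the red foot in its dock. The handle and foot estimates agree: probe centre (0.547,-0.307), y axis at 57.5°.

Run:
```python
from h import *
go([.547,-.307,.249],57.5)
```

```text
t 7.05 pos [ 0.5435 -0.249   0.3794] q [-0.17  0.36  0.19 -0.   -1.4   1.17] F [1.  1.  0.5] gap 0.0855 gf 0.0
shift [0.229 0.313 0.869] turn [-0.     0.001 -0.002]
```

Request:
step_arm:
  increments:
    - [[0.229, 0.313, 0.1], [0, 0, 0], 0]
    - [[0.229, 0.313, 0.15], [0, 0, 0], 0]
    - [[0.229, 0.313, 0.4], [0, 0, 0], 0]
    - [[0.229, 0.313, 0.6], [0, 0, 0], 0]
    - [[0.229, 0.313, 0.8], [0, 0, 0], 0]
    - [[0.229, 0.313, 0.87], [0, 0, 0], 0]
    - [[0.229, 0.313, 0.87], [0, 0, 0], 120]
    - [[0.229, 0.313, 0.87], [0, 0, 0], 170]
  force: 40

```text
clock: 8.05
position: [0.547, -0.3081, 0.2511]
orientation: [3.013, -0.887, 0.004]
force: [-0.3, 0.5, 0.7]
finger_gap: 0.0517
grasp_force: 0.0
```

Request:
step_arm:
  increments:
    - [[0, 0, 0], [0, 0, 0], 255]
    - [[0, 0, 0], [0, 0, 0], 255]
    - [[0, 0, 0], [0, 0, 0], 255]
    - [[0, 0, 0], [0, 0, 0], 255]
    - [[0, 0, 0], [0, 0, 0], 255]
  force: 40

```text
clock: 8.68
position: [0.5468, -0.3083, 0.2504]
orientation: [3.013, -0.888, 0.003]
force: [1.0, 0.9, 5.8]
finger_gap: 0.0213
grasp_force: 40.4
```

Request:
step_arm:
  increments:
    - [[0, 0, -0.1], [0, 0, 0], 255]
    - [[0, 0, -0.25], [0, 0, 0], 255]
    - [[0, 0, -0.4], [0, 0, 0], 255]
    - [[0, 0, -0.55], [0, 0, 0], 255]
    - [[0, 0, -0.7], [0, 0, 0], 255]
    - [[0, 0, -0.77], [0, 0, 0], 255]
    - [[0, 0, -0.77], [0, 0, 0], 255]
    - [[0, 0, -0.77], [0, 0, 0], 255]

```text
clock: 9.68
position: [0.5462, -0.3081, 0.3637]
orientation: [-3.013, 0.889, 0.003]
force: [0.5, -0.7, -1.6]
finger_gap: 0.0215
grasp_force: 39.7
```

Run:
```python
from h import *
f=save("side"); w=save("wrist"); t=save("top"); pickle.dump((f,w,t),open("s4.pkl","wb"))
o=np.hstack([cv2.resize(f["frame"],(400,300)),cv2.resize(w["frame"],(400,300))])
cv2.imwrite("pics/s4.png",o[:,:,::-1])
# chip/box from first side+top frames, and the wrist view w3
C=None
for n,g in (("side0",pickle.load(open("f0.pkl","rb"))["side"]),("side4",f),("top4",t),("w3",pickle.load(open("w3.pkl","rb")))):
    hsv=cv2.cvtColor(g["frame"],cv2.COLOR_RGB2HSV).astype(int); H,S,V=[hsv[...,i] for i in range(3)]
    c=cloud(g)
    near=(abs(c[...,0]-.52)<.03)&(abs(c[...,1]+.026)<.03)
    m=(near&(H>4)&(H<18)&(S>120)&(V>90)).astype(np.uint8)
    k,l,s,ce=cv2.connectedComponentsWithStats(m)
    if k>1:
        i=1+s[1:,4].argmax(); v,u=np.nonzero(l==i); p=plane(g,np.c_[u,v],.018)
        print(n,"chip",s[i,4],np.median(c[l==i],0).round(4),cv2.minAreaRect(p[:,:2].astype(np.float32)))
    b=c[(abs(c[...,0]-.564)<.12)&(abs(c[...,1]+.048)<.11)&(c[...,2]>.052)&(c[...,2]<.06)]
    if len(b): print(n,"rim",cv2.minAreaRect(b[:,:2].astype(np.float32)))
```

```text
side0 chip 71 [ 0.5172 -0.028   0.0178] ((0.5171686410903931, -0.028287719935178757), (0.027046484872698784, 0.017384400591254234), 79.83724975585938)
side0 rim ((0.5648297071456909, -0.05024109035730362), (0.1542939692735672, 0.17153234779834747), 83.63373565673828)
side4 chip 69 [ 0.5175 -0.0274  0.018 ] ((0.5172405242919922, -0.027886828407645226), (0.026231922209262848, 0.017384400591254234), 79.83724975585938)
side4 rim ((0.5642049908638, -0.05020949989557266), (0.1542583853006363, 0.171380415558815), 83.1270751953125)
top4 chip 45 [ 0.5192 -0.0258  0.0182] ((0.5195274353027344, -0.025477180257439613), (0.02507242001593113, 0.016008643433451653), 81.00819396972656)
top4 rim ((0.5645502209663391, -0.048116497695446014), (0.15003225207328796, 0.17013204097747803), 83.65743255615234)
w3 rim ((0.5647717714309692, -0.04993414878845215), (0.15218448638916016, 0.17114503681659698), 83.72783660888672)
```

View pics/s4.png

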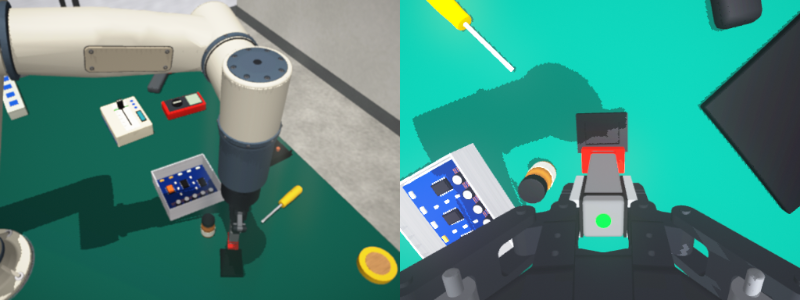

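The probe is held upright with its foot clear of the dock. I'll carry it at this height (face at about 0.119 m) to over the chip.

Run:
```python
from h import *
go([.518,-.027,.364],83.6)
```

```text
t 9.82 pos [ 0.5463 -0.3082  0.3639] q [-0.26  0.42  0.25 -0.   -1.4   1.26] F [ 1.  -0.8 -1.7] gap 0.0214 gf 39.7
shift [-1.176e+00 -1.472e+00  1.000e-03] turn [-0.     0.001 -0.294]
```

Request:
step_arm:
  increments:
    - [[-0.05, -0.07, 0], [0, 0, 0], 255]
    - [[-0.2, -0.25, 0], [0, 0, 0], 255]
    - [[-0.35, -0.44, 0], [0, 0, 0], 255]
    - [[-0.5, -0.63, 0], [0, 0, 0], 255]
    - [[-0.63, -0.8, 0], [0, 0, 0], 255]
    - [[-0.74, -0.93, 0], [0, 0, 0], 255]
    - [[-0.8, -1, 0], [0, 0, 0], 255]
    - [[-0.8, -1, 0], [0, 0, 0], 255]

```text
clock: 10.82
position: [0.5268, -0.1163, 0.3651]
orientation: [-3.014, 0.886, -0.0]
force: [-0.1, -0.0, -1.6]
finger_gap: 0.0215
grasp_force: 39.7
```

Request:
step_arm:
  increments:
    - [[-0.08, -0.1, 0], [0, 0, -0.05], 255]
    - [[-0.18, -0.22, 0], [0, 0, -0.12], 255]
    - [[-0.28, -0.35, 0], [0, 0, -0.19], 255]
    - [[-0.35, -0.44, 0], [0, 0, -0.25], 255]
    - [[-0.376, -0.472, 0], [0, 0, -0.294], 255]
    - [[-0.376, -0.472, 0], [0, 0, -0.294], 255]
    - [[-0.376, -0.472, 0], [0, 0, -0.294], 255]

```text
clock: 11.7
position: [0.5181, -0.0276, 0.3649]
orientation: [3.136, -0.179, -0.0]
force: [-1.2, 0.0, -0.8]
finger_gap: 0.0214
grasp_force: 39.7
```

Run:
```python
from h import *
w=save("wrist"); s=save("side"); pickle.dump((w,s),open("s5.pkl","wb")); im=w["frame"]
o=np.hstack([cv2.resize(im,(400,300)),cv2.resize(s["frame"],(400,300))]); cv2.imwrite("pics/s5.png",o[:,:,::-1])
hsv=cv2.cvtColor(im,cv2.COLOR_RGB2HSV).astype(int); H,S,V=[hsv[...,i] for i in range(3)]
c=cloud(w)
m=((abs(c[...,0]-.518)<.03)&(abs(c[...,1]+.027)<.03)&(c[...,2]<.03)&(H>4)&(H<20)&(S>120)&(V>80)).astype(np.uint8)
v,u=np.nonzero(m)
if len(v):
    p=plane(w,np.c_[u,v],.018); print("chip",len(v),u.mean(),v.mean(),cv2.minAreaRect(p[:,:2].astype(np.float32)))
b=c[(abs(c[...,0]-.564)<.12)&(abs(c[...,1]+.048)<.11)&(c[...,2]>.052)&(c[...,2]<.058)]
if len(b): print("rim",cv2.minAreaRect(b[:,:2].astype(np.float32)))
t=c[(abs(c[...,0]-.518)<.04)&(abs(c[...,1]+.027)<.04)&(c[...,2]>.2)&(c[...,2]<.25)]
if len(t): print("ptop",len(t),np.median(t,0))
r=((H<4)|(H>174))&(S>130)&(c[...,2]>.09)&(c[...,2]<.16); v,u=np.nonzero(r); q=c[r]
print("foot",len(q),q.min(0) if len(q) else 0,q.max(0) if len(q) else 0, u.min() if len(u) else 0,u.max() if len(u) else 0)
go([.518,-.027,.364],83.6)
```

```text
chip 186 259.52150537634407 169.61290322580646 ((0.5186430811882019, -0.026886112987995148), (0.026196137070655823, 0.015582877211272717), 83.50051879882812)
rim ((0.5649943351745605, -0.04994688928127289), (0.15083321928977966, 0.17125223577022552), 83.75336456298828)
ptop 11892 [ 0.52670224 -0.02758845  0.23511866]
foot 902 [ 0.50400649 -0.04760129  0.12181102] [ 0.53160693 -0.00683633  0.15867694] 233 286
t 11.8 pos [ 0.5181 -0.0276  0.3649] q [ 0.25  0.21 -0.05  0.   -1.31  1.21] F [ 0.6 -0.4 -1.4] gap 0.0216 gf 39.7
shift [-0.001 -0.004  0.006] turn [ 0.     0.    -0.001]
```

View pics/s5.png

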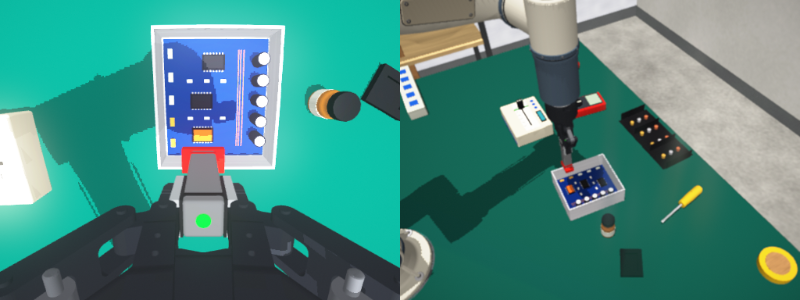

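The wrist picture shows the copper chip at (259,170) just beyond the foot. Its centre is (0.5187,-0.0269) and the box x offset is -48 mm, which fits the row spacing. The foot's own points are centred at (0.518,-0.027), so I'll descend 92 mm.

Request:
step_arm:
  increments:
    - [[0.005, 0, 0.08], [0, 0, 0], 255]
    - [[0.005, 0, 0.18], [0, 0, 0], 255]
    - [[0.005, 0, 0.28], [0, 0, 0], 255]
    - [[0.005, 0, 0.38], [0, 0, 0], 255]
    - [[0.005, 0, 0.48], [0, 0, 0], 255]
    - [[0.005, 0, 0.55], [0, 0, 0], 255]
    - [[0.005, 0, 0.6], [0, 0, 0], 255]
    - [[0.005, 0, 0.615], [0, 0, 0], 255]

```text
clock: 12.8
position: [0.5188, -0.0271, 0.2723]
orientation: [3.137, -0.175, -0.001]
force: [0.6, -0.3, -1.4]
finger_gap: 0.022
grasp_force: 39.8
```

Request:
step_arm:
  increments:
    - [[0, 0, 0], [0, 0, 0], 255]
    - [[0, 0, 0], [0, 0, 0], 255]
    - [[0, 0, 0], [0, 0, 0], 255]
    - [[0, 0, 0], [0, 0, 0], 255]

```text
clock: 13.3
position: [0.5188, -0.0271, 0.2729]
orientation: [-3.137, 0.175, -0.001]
force: [-0.2, 0.2, -1.6]
finger_gap: 0.0217
grasp_force: 39.8
```

Run:
```python
from h import *
w=save("wrist"); s=save("side"); t=save("top")
o=np.hstack([cv2.resize(w["frame"],(400,300)),cv2.resize(s["frame"][200:310,170:317],(400,300),interpolation=cv2.INTER_CUBIC)]); cv2.imwrite("pics/s6.png",o[:,:,::-1])
for n,g in(("w",w),("s",s)):
    hsv=cv2.cvtColor(g["frame"],cv2.COLOR_RGB2HSV).astype(int); H,S,V=[hsv[...,i] for i in range(3)]
    c=cloud(g); m=((H<4)|(H>174))&(S>130)&(abs(c[...,0]-.518)<.04)&(abs(c[...,1]+.027)<.04); q=c[m]
    print(n,len(q), q.min(0) if len(q) else 0, q.max(0) if len(q) else 0)
f=pickle.load(open("f0.pkl","rb"))
go([.5187,-.0269,.2724],83.6)
```

```text
w 900 [ 0.50534405 -0.04699502  0.01540246] [ 0.53240171 -0.00646997  0.08507642]
s 115 [ 0.50360708 -0.05668279  0.01491668] [ 0.55689779 -0.0064505   0.337408  ]
t 13.45 pos [ 0.5188 -0.0271  0.2727] q [ 0.25  0.28 -0.21  0.   -1.08  1.21] F [-0.1 -0.7 -1.8] gap 0.0217 gf 39.8
shift [-0.001 -0.001  0.002] turn [-0. -0. -0.]
```

View pics/s6.png

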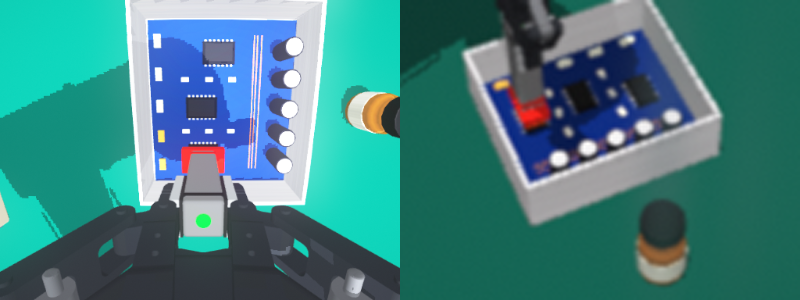

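The foot hovers over the copper chip, aligned with the row, and the wrist force reads only the probe's weight.

```bash
python3 -c "
from rig import job; print(job.job_done())"
```

```text
the job is handed in; nothing more can be done
None
```

The job is handed in with no verdict shown: the fader measured about 1 mm from its green line, and the probe is held still and upright with its foot about 10 mm above the copper-lidded chip, centred to about 1 mm.

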